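# Load the drained vial carrier into the sample feeder until its presence lever trips

## Robot

A 6-joint arm with a two-finger parallel gripper is mounted at the origin on a cart in front of the work surface, level with it; the furniture and walls round the work are solid. World frame = base frame: x ahead of the robot, y to its left, z up, the work surface at z = 0. Lengths are in m, angles in rad, forces in N, time in s.
With the tool pointing down it reaches from about 0.35 to 0.95 m from the base axis. Payload 17.4 kg.
Tool frame: the origin (TCP) lies at the very end of the fingers, on their centre line; the grasp point (between the pads) lies 19 mm behind it; z points along the fingers, y is the line along which they close (so a half turn about z gives the same grasp; the last joint's range is limited). The gripper opens to 93 mm and grips with 3 to 60 N. Pads are 15 mm wide; open, the fingers measure 128 mm over their backs; the gripper's body (75 mm by 188 mm) begins 65 mm behind the grasp point.
Start: joints at [1.246, 0.116, 1.442, -0, 1.584, -0.038], TCP at [0.191, 0.647, 0.219] pointing down, gripper open.
Joint ranges: [-2.83, 2.83], [-0.83, 2.19], [0.07, 2.5], [-1.14, 4.28], [0.01, 3], [-2.97, 2.97]. Speed limits (rad/s): [1.89, 1.89, 2.22, 3.14, 3.14, 3.14].

## Interface

Orientations are given as a rotation vector (axis times angle).
In Python, from bench import * gives the robot as it stands. The module is installed in compiled form; this text tells all that it offers.
- The arm moves only by the shell command python3 -m creep 'ROWS' [OPENING]. ROWS is a JSON object whose one key "deltas" holds a list of rows, each an object with "delta_pos": the shift along the tool's x, y, z in cm, a list of three; "turn": the turn about the tool's z in rad. A call has 1 to 8 rows; each row is the pose to reach, as a shift and turn from the pose commanded when the call began, along the tool's axes at that moment; what a row does not reach only later rows make up. A row lasts 1/12 s, in which the tool goes at most 41.7 mm and 7.16 degrees, less where a joint would pass 70% of its speed; a pose out of reach is approached as far as the arm can. A call with a gripper value outside its range is refused whole. OPENING is the finger opening in cm, from 0 to 9.3, set as the call begins (- or left out, the last holds). The fingers move at their own pace and stop on an object; the grip force is fixed at half the most. Time passes only in rows, so rows that repeat a pose let the fingers close. It gives the time, the measured TCP pose, the force, the opening and the grip force at its end, in the units of the state.
- observe(): the state, without advancing time (a new reading comes with each control period).
- read_camera(name): name is "side" or "top"; returns a dict with "frame" (480x640x3 uint8, blue, green, red), "intrinsics" (3x3 intrinsics, pixels), "world_to_cam" (4x4, takes a point from world to camera coordinates). Camera axes: x right, y up, looking along -z (the intrinsics and any distortion apply to the point x, -y, -z); pixel columns grow to the right and rows downward; lengths in m; the calibration is good to about 2 mm. A picture is of the moment at which its call begins. There is no depth.
- hand_in(): hands the job in; it is judged then, once.
The state is a dict: "time": time; "joint_pos": joint angles; "dq": joint speeds; "effort": joint torques, N m; "eef_pos": TCP position; "ee_rot": TCP orientation; "wrist_force": force on the tool from outside, world axes, zero at the start; "torque": the same for the moment, N m; "gripper_width": finger opening in m; "finger_force": force on a finger pad.
Only numpy, scipy, OpenCV 4.12 (cv2) and the standard library are available. Lean on these libraries where they do the work, as an engineer would, in place of code of your own. Each camera call takes 0.05 s, during which the arm holds its last target. There are 200 camera calls.

## Task

The vial carrier has been left standing on its end in the drain tray. Set it down flat on the bare table with its wells up and let go, then take a fresh grip on it and slide it between the feeder's guides, fully home against the two stop posts, so that its end face keeps the hinged presence lever pressed back after you let go. Do not bring the carrier down on the lever, and leave the tin, the ring and the two vials where they are.

Things in the scene. Friction and masses are not known exactly. Their poses are not given: they have to be found in the camera images.
- carrier: vial carrier: plain aluminium block 100 x 40 x 36 mm (its x, y, z), about 0.25 kg, three round blind wells in a row along x, open on the +z face. Origin at the block's centre. It starts standing on one 40 x 36 mm end in one of the tray's compartments: +x axis straight up, +z (wells) level, facing the tray's -y side (towards the robot's right), centre 53 mm above the table. The two ends are alike
- carrier_top (a point): centre of the carrier's +z face, into which the wells (27.5 mm wide, 25 mm deep, centres 31.5 mm apart) are sunk: 18 mm from the carrier's origin; axes as the carrier's
- drain_tray: low stainless tray 222 x 78 x 24 mm (x, y, z) fixed on the table, origin at the centre of its underside; two cross walls make three compartments 70 mm (x) by 72 mm (y) side by side along its x, centres at x = -73, 0, +73 mm; walls and floor 3 mm thick
- feeder: sample feeder fixed on the table. Origin on the table, under the centre of a carrier that is fully home; +x is the loading direction, z up. Level aluminium deck 8 mm high, 84 mm wide, from x = -105 to 85 mm, open in front and above. Two steel stop posts 30 mm high over the deck, faces at x = 50 mm, y = -15.5 and 15.5 mm. Grey intake housing behind, x = 80 to 168 mm, 140 mm wide, 84 mm high
- bay_mouth (a point): point on the deck at the front of the bay, feeder x = -95 mm, y = 0; axes as the feeder's. From here black lead-ins narrow from about 62 to 44 mm, then two straight guides 44 mm apart run from x = -65 to 50 mm, all 16 mm high above the deck: they leave only the upper 20 mm of a loaded carrier free to grip
- bay_home (a point): point fixed to the feeder where the carrier's centre lies when it is fully home, 26 mm above the table; axes as the feeder's (carrier x along feeder x). Either end may go in first
- presence_lever (a joint): angle of the hinged roller lever between the stop posts, rad: 0 free, leaning out over the deck towards the incoming carrier; grows as it is pushed in feeder +x; 0.34 with a carrier against the posts, 0.44 at its limit. Hinge along feeder y at the lever's foot (feeder x = 53.5 mm, 12.5 mm above the table). Spring under 0.5 N at the roller: the carrier's friction on the deck holds it in
- lever_roller (a point): centre of the lever's roller (6 mm across, 22 mm up the lever, about 33 mm above the table); with the lever free its front stands 7 mm out before the posts' faces
- oring_tin: round grey tin 66 mm wide, 24 mm high, loose in another compartment of the tray; origin at the centre of its underside; bystander
- sphere_stand: black turned ring 34 mm wide, 9 mm high, loose in the remaining compartment of the tray; origin at the centre of its underside; bystander
- vial_a: closed glass vial with black cap and brown powder, 25 mm wide, 62 mm high, standing on the table to the left of the feeder's housing; origin at the centre of its underside; bystander
- vial_b: closed glass vial with white cap and grey powder, 25 mm wide, 62 mm high, standing beside the other vial; origin at the centre of its underside; bystander
Not all that is in view belongs to the job. Of the things shaped like the carrier, the aluminium one is meant.

How it is judged:
By the outcome, as a careful person would: the job done as asked, in the order asked, and still so for the second after the job is handed in, with the robot touching nothing.
It also fails if it takes over 48 s, if anything falls off the work surface, if the arm or the gripper's body presses on something with over 40 N, if the wrist force passes 120 N, or if a joint passes its speed limit or range.

## Working session

There is one attempt and no reset: what is moved stays moved. The work goes in short steps, Python scripts to look and compute and a shell command to move; the robot and the scene stay as the last step left them, time stands still between calls to the robot, and variables do not carry over. Pictures are saved under pics/ and viewed, at most 10 in all, crops included, and the job is handed in when it is done.

```bash
mkdir -p pics
cat > h.py <<'E'
from bench import *
import numpy as np, cv2
from scipy.spatial.transform import Rotation as R
def snap(n,f):
    c=read_camera(n); cv2.imwrite('pics/'+f,c['frame']); np.savez('pics/'+f+'.npz',K=c['intrinsics'],T=c['world_to_cam']); return c
def ray(f,u,v):
    d=np.load('pics/'+f+'.npz'); K,T=d['K'],d['T']
    p=np.linalg.inv(K)@[u,v,1]; p=np.array([p[0],-p[1],-p[2]])
    return -T[:3,:3].T@T[:3,3], T[:3,:3].T@p
def at(f,u,v,z):
    o,d=ray(f,u,v); return o+d*(z-o[2])/d[2]
def px(f,P):
    d=np.load('pics/'+f+'.npz'); K,T=d['K'],d['T']
    q=T[:3,:3]@np.asarray(P)+T[:3,3]; q=K@[q[0],-q[1],-q[2]]; return q[:2]/q[2]
E
python3 - <<'E'
from h import *
for n in ('side','top'): c=snap(n,n+'0.png'); print(c.keys(),c['intrinsics'].round(1).tolist(),(-c['world_to_cam'][:3,:3].T@c['world_to_cam'][:3,3]).round(3))
s=observe(); print({k:np.round(v,3).tolist() for k,v in s.items()})
print(R.from_rotvec(s['ee_rot']).as_matrix().round(3))
E
```

```text
dict_keys(['frame', 'intrinsics', 'world_to_cam']) [[466.1, 0.0, 320.8], [0.0, 466.1, 245.8], [0.0, 0.0, 1.0]] [0.425 0.762 0.749]
dict_keys(['frame', 'intrinsics', 'world_to_cam']) [[621.3, 0.0, 319.8], [0.0, 621.3, 238.6], [0.0, 0.0, 1.0]] [4.230e-01 1.000e-03 1.422e+00]
{'time': 0.1, 'joint_pos': [1.246, 0.116, 1.442, -0.0, 1.584, -0.038], 'dq': [-0.001, -0.004, -0.002, -0.0, -0.0, -0.001], 'effort': [0.002, -72.289, -62.387, 0.078, 0.023, -0.0], 'eef_pos': [0.191, 0.647, 0.218], 'ee_rot': [-0.449, -3.109, 0.002], 'wrist_force': [0.281, 0.536, -0.398], 'torque': [0.001, -0.042, -0.016], 'finger_force': 0.0, 'gripper_width': 0.093}
[[-0.959  0.283 -0.   ]
 [ 0.283  0.959 -0.001]
 [ 0.    -0.001 -1.   ]]
```

View pics/side0.png

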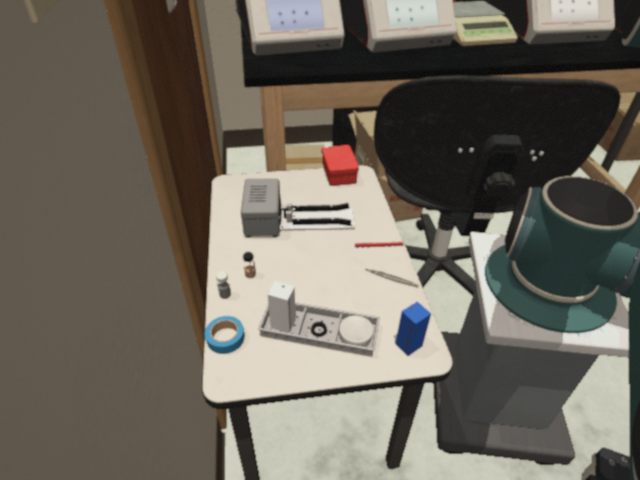

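View pics/top0.png

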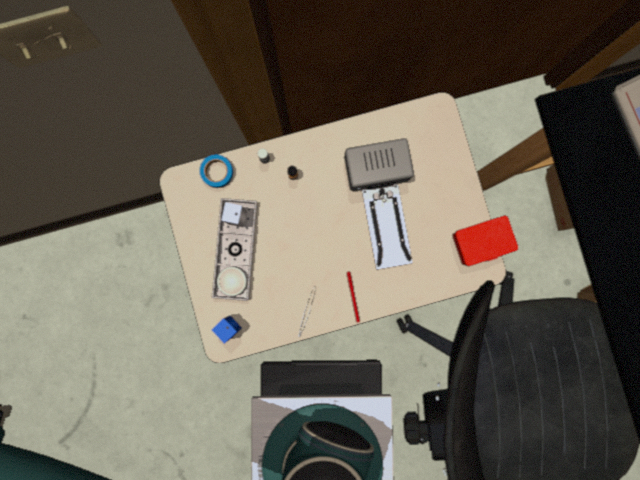

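The side view shows an aluminium block standing at (282,307) and a blue one at (413,328). In the top view they are at (238,213) and (227,328), and there is a red box at (485,240). The aluminium block in the tray's far compartment is the carrier. I'll check that in a close crop that also includes the feeder.

Run:
```python
from h import *
a=cv2.imread('pics/top0.png'); 
x=cv2.resize(a[190:310,200:280],None,fx=5,fy=5,interpolation=cv2.INTER_CUBIC)
y=cv2.resize(a[155:275,355:435],None,fx=5,fy=5,interpolation=cv2.INTER_CUBIC)
cv2.imwrite('pics/c1.png',np.hstack([x,y]))
```

```text
(no output)
```

View pics/c1.png

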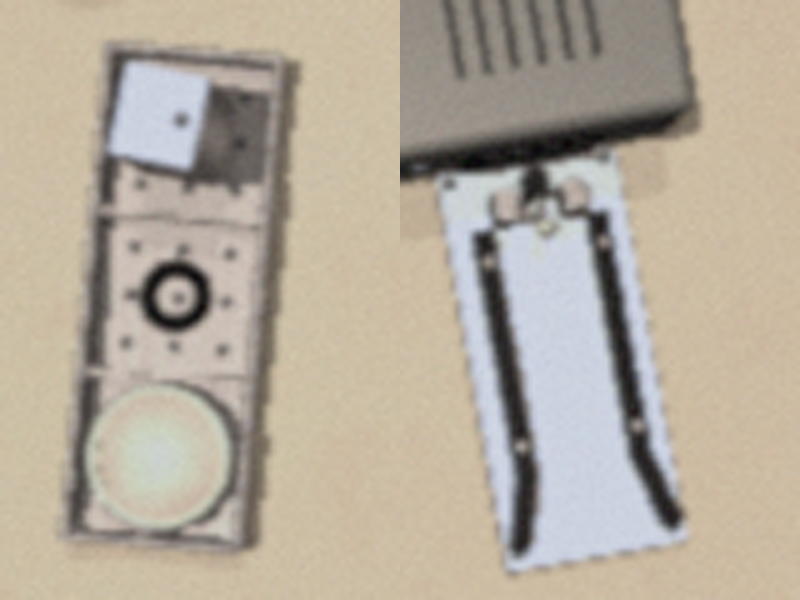

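The left crop confirms the choice. The aluminium block's top has corners at (122,60), (210,78), (196,170) and (107,150), and its dark wells side faces right. The ring and tin are in the other compartments. In the right crop, the deck's front corners are at (510,572) and (688,540).

```bash
cat > m.py <<'E'
from h import *
f='top0.png'
def L(u,v,z): return at(f,200+(u+.5)/5-.5,190+(v+.5)/5-.5,z)
def F(u,v,z): return at(f,355+(u-400+.5)/5-.5,155+(v+.5)/5-.5,z)
def show(n,Ps):
    Ps=np.array(Ps); print(n,Ps.mean(0).round(4)); 
    for i in range(len(Ps)):
        d=Ps[(i+1)%len(Ps)]-Ps[i]; print('  ',Ps[i].round(4),'len %.4f dir %.1f'%(np.linalg.norm(d),np.degrees(np.arctan2(d[1],d[0]))))
show('car',[L(*p,.103) for p in [(122,60),(210,78),(196,170),(107,150)]])
show('tray',[L(*p,.024) for p in [(108,43),(298,60),(250,548),(63,537)]])
show('deck',[F(*p,.008) for p in [(510,572),(688,540),(612,152),(440,175)]])
show('guides',[F(*p,.024) for p in [(526,455),(637,440),(603,228),(488,248)]])
# side checks
print(px('side0.png',L(122,60,.103)),px('side0.png',L(210,78,.103)),px('side0.png',L(196,170,.103)),px('side0.png',L(107,150,.103)))
E
python3 m.py
python3 - <<'E'
import cv2,numpy as np
a=cv2.imread('pics/side0.png')
x=cv2.resize(a[275:355,255:335],None,fx=5,fy=5,interpolation=cv2.INTER_CUBIC)
y=cv2.resize(a[180:260,275:355],None,fx=5,fy=5,interpolation=cv2.INTER_CUBIC)
cv2.imwrite('pics/c2.png',np.hstack([x,y]))
E
```

```text
car [0.5581 0.1861 0.103 ]
   [0.5816 0.2017 0.103 ] len 0.0384 dir -102.3
   [0.5734 0.1642 0.103 ] len 0.0398 dir 171.1
   [0.5341 0.1704 0.103 ] len 0.0389 dir 76.6
   [0.5432 0.2082 0.103 ] len 0.0390 dir -9.6
tray [0.484  0.1881 0.024 ]
   [0.599  0.2201 0.024 ] len 0.0864 dir -95.9
   [0.5901 0.1342 0.024 ] len 0.2208 dir 174.0
   [0.3705 0.1573 0.024 ] len 0.0840 dir 85.9
   [0.3765 0.241  0.024 ] len 0.2234 dir -5.4
deck [ 0.5314 -0.1558  0.008 ]
   [ 0.4346 -0.1301  0.008 ] len 0.0824 dir -80.6
   [ 0.4481 -0.2114  0.008 ] len 0.1808 dir 9.9
   [ 0.6262 -0.1804  0.008 ] len 0.0796 dir 96.9
   [ 0.6166 -0.1013  0.008 ] len 0.1843 dir -171.0
guides [ 0.5376 -0.1547  0.024 ]
   [ 0.487  -0.1368  0.024 ] len 0.0505 dir -83.0
   [ 0.4931 -0.1869  0.024 ] len 0.0972 dir 7.9
   [ 0.5894 -0.1735  0.024 ] len 0.0529 dir 99.2
   [ 0.5809 -0.1213  0.024 ] len 0.0952 dir -170.7
[267.2245228  294.62454237] [275.44842965 280.34192946] [295.39528134 284.67241942] [287.24512509 299.32329997]
```

View pics/c2.png

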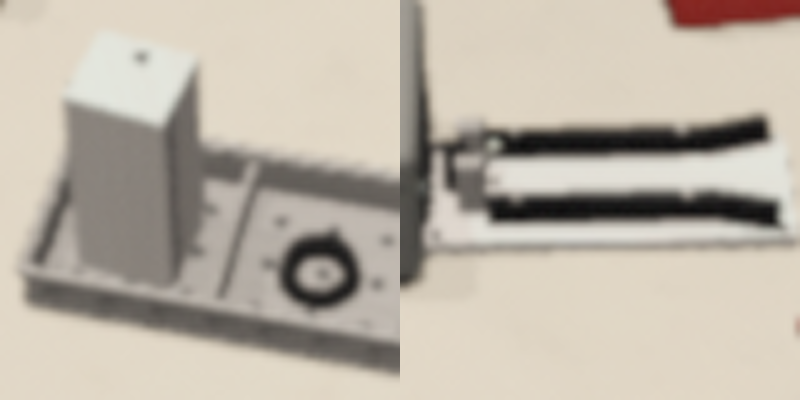

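The side crop agrees with the top-view estimate. The carrier's top corners there are at (66,97), (100,33), (200,60) and (165,127), about 1 px from the prediction. The feeder's loading direction is at about +9.4°. I'll start the approach.

```bash
cat > s.py <<'E'
from h import *
import sys
s=observe(); m=R.from_rotvec(s['ee_rot']).as_matrix(); yaw=np.degrees(np.arctan2(m[1,1],m[0,1]))
print('t',round(s['time'],2),'tcp',s['eef_pos'].round(4),'yaw %.2f'%yaw,'w',round(float(s['gripper_width']),4),'ff',np.round(s['finger_force'],1),'F',np.round(s['wrist_force'],1),'q',np.round(s['joint_pos'],2))
if len(sys.argv)>3:
    t=np.array([float(a) for a in sys.argv[1:4]]); print('delta cm',(100*m.T@(t-s['eef_pos'])).round(2), 'turn',round(float(np.radians(yaw-float(sys.argv[4]))),3) if len(sys.argv)>4 else '')
E
python3 -m creep '{"deltas":[{"delta_pos":[-24,-17,0],"turn":0.74},{"delta_pos":[-24,-17,0],"turn":0.74},{"delta_pos":[-24,-17,0],"turn":0.74},{"delta_pos":[-24,-17,0],"turn":0.74},{"delta_pos":[-24,-17,0],"turn":0.74},{"delta_pos":[-24,-17,0],"turn":0.74},{"delta_pos":[-24,-17,0],"turn":0.74},{"delta_pos":[-24,-17,0],"turn":0.74}]}' 9.3
python3 s.py 0.558 0.187 0.18 -11
```

```text
time: 0.77
eef_pos: [0.3761, 0.4122, 0.2187]
ee_rot: [1.549, 2.732, -0.001]
wrist_force: [-0.6, 0.9, -0.1]
gripper_width: 0.0928
finger_force: 0.0
t 0.77 tcp [0.3761 0.4122 0.2187] yaw 30.91 w 0.0928 ff 0.0 F [-0.6  0.9 -0.1] q [ 0.79 -0.14  1.7  -0.    1.59  0.25]
delta cm [-28.65   4.04   3.91] turn 0.731
```

```bash
python3 -m creep '{"deltas":[{"delta_pos":[-28.7,4.0,3.9],"turn":0.731},{"delta_pos":[-28.7,4.0,3.9],"turn":0.731},{"delta_pos":[-28.7,4.0,3.9],"turn":0.731},{"delta_pos":[-28.7,4.0,3.9],"turn":0.731},{"delta_pos":[-28.7,4.0,3.9],"turn":0.731},{"delta_pos":[-28.7,4.0,3.9],"turn":0.731},{"delta_pos":[-28.7,4.0,3.9],"turn":0.731},{"delta_pos":[-28.7,4.0,3.9],"turn":0.731}]}' | head -1
python3 s.py 0.558 0.187 0.08 -11
```

```text
time: 1.43
t 1.43 tcp [0.5584 0.1868 0.1778] yaw -10.97 w 0.0928 ff 0.0 F [ 0.1 -0.1 -0.1] q [ 0.28 -0.06  1.68 -0.    1.52  0.47]
delta cm [ 0.03 -0.03  9.78] turn 0.001
```

```bash
python3 -m creep '{"deltas":[{"delta_pos":[0,0,3],"turn":0},{"delta_pos":[0,0,6],"turn":0},{"delta_pos":[0,0,9],"turn":0},{"delta_pos":[0,0,9.8],"turn":0},{"delta_pos":[0,0,9.8],"turn":0}]}' | head -1
python3 -m creep '{"deltas":[{"delta_pos":[0,0,0],"turn":0},{"delta_pos":[0,0,0],"turn":0},{"delta_pos":[0,0,0],"turn":0},{"delta_pos":[0,0,0],"turn":0},{"delta_pos":[0,0,0],"turn":0},{"delta_pos":[0,0,0],"turn":0},{"delta_pos":[0,0,0],"turn":0},{"delta_pos":[0,0,0],"turn":0}]}' 3.6
python3 s.py
```

```text
time: 1.85
time: 2.52
eef_pos: [0.556, 0.1916, 0.0818]
ee_rot: [2.419, 2.004, 0.001]
wrist_force: [1.7, -0.5, 1.4]
gripper_width: 0.0445
finger_force: 0.5
t 2.52 tcp [0.556  0.1916 0.0818] yaw -10.71 w 0.0445 ff 0.5 F [ 1.7 -0.5  1.4] q [ 0.29 -0.    1.79 -0.    1.35  0.48]
```

```bash
python3 -m creep '{"deltas":[{"delta_pos":[0,0,0],"turn":0},{"delta_pos":[0,0,0],"turn":0},{"delta_pos":[0,0,0],"turn":0},{"delta_pos":[0,0,0],"turn":0}]}' 3.6 |head -1
python3 s.py; python3 -c "
from h import *
snap('top','top1.png');c=snap('side','side1.png')
a=cv2.imread('pics/side1.png')[240:360,250:350];b=cv2.imread('pics/top1.png')[170:290,190:290]
cv2.imwrite('pics/c3.png',np.hstack([cv2.resize(i,(400,480),interpolation=cv2.INTER_CUBIC) for i in (a,b)]))"
```

```text
time: 2.85
t 2.85 tcp [0.5559 0.1916 0.0817] yaw -10.72 w 0.0401 ff 29.6 F [ 0.9 -1.1  1.3] q [ 0.29 -0.    1.79 -0.    1.35  0.48]
```

View pics/c3.png

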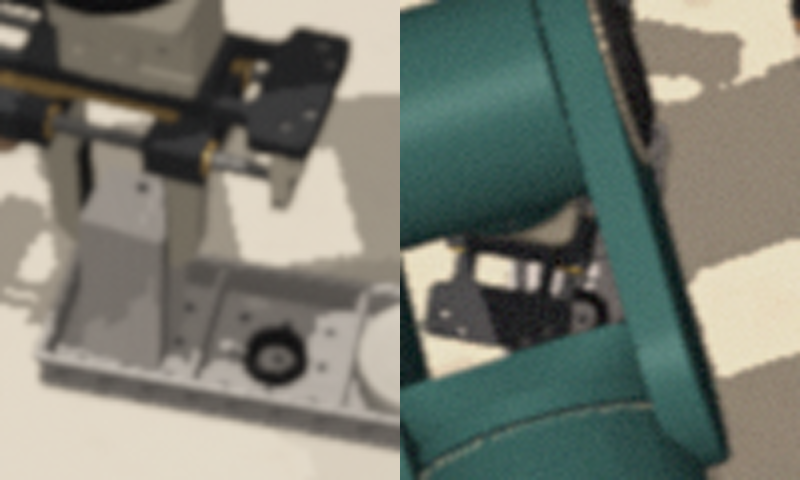

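```bash
python3 -m creep '{"deltas":[{"delta_pos":[0,0,0],"turn":0},{"delta_pos":[0,0,0],"turn":0},{"delta_pos":[0,0,0],"turn":0}]}' 5.2 |grep width
python3 -c "
from h import *
print(R.from_rotvec(observe()['ee_rot']).as_matrix().round(4))"; python3 s.py 0.557 0.186 0.082 -11
```

```text
gripper_width: 0.0514
[[ 1.859e-01  9.826e-01 -3.000e-04]
 [ 9.826e-01 -1.859e-01 -1.000e-04]
 [-1.000e-04 -3.000e-04 -1.000e+00]]
t 3.2 tcp [0.5557 0.1916 0.0815] yaw -10.71 w 0.0514 ff 0.0 F [ 1.   0.2 -0.6] q [ 0.29 -0.    1.79  0.    1.35  0.48]
delta cm [-0.53  0.23 -0.05] turn 0.005
```

```bash
python3 -m creep '{"deltas":[{"delta_pos":[-0.5,0.2,0],"turn":0},{"delta_pos":[-0.5,0.2,0],"turn":0},{"delta_pos":[-0.5,0.2,0],"turn":0}]}' |grep width
python3 s.py 0.557 0.186 0.082 -11
```

```text
gripper_width: 0.0523
t 3.45 tcp [0.5569 0.186  0.0816] yaw -10.74 w 0.0523 ff 0.0 F [-0.4  0.  -0.3] q [ 0.28 -0.    1.79 -0.    1.35  0.47]
delta cm [ 0.    0.01 -0.04] turn 0.005
```

```bash
python3 -m creep '{"deltas":[{"delta_pos":[0,0,0],"turn":0},{"delta_pos":[0,0,0],"turn":0},{"delta_pos":[0,0,0],"turn":0},{"delta_pos":[0,0,0],"turn":0},{"delta_pos":[0,0,0],"turn":0},{"delta_pos":[0,0,-0.3],"turn":0},{"delta_pos":[0,0,-0.6],"turn":-0.05},{"delta_pos":[0,0,-0.7],"turn":-0.095}]}' 3.6|grep -E "width|finger_f"
python3 s.py 0.557 0.186 0.088 -5.5
python3 -m creep '{"deltas":[{"delta_pos":[0.6,0,0],"turn":0},{"delta_pos":[1.2,0,0],"turn":0},{"delta_pos":[1.8,0,0],"turn":0},{"delta_pos":[2.3,0,0],"turn":0},{"delta_pos":[2.8,0,0],"turn":0}]}' | grep force
python3 s.py
```

```text
gripper_width: 0.0395
finger_force: 30.4
t 4.12 tcp [0.5568 0.1864 0.0889] yaw -5.14 w 0.0395 ff 30.4 F [-0.1 -0.1 -2.4] q [ 0.28 -0.01  1.78  0.    1.37  0.37]
delta cm [-0.03  0.03  0.09] turn 0.006
wrist_force: [0.5, -3.5, 1.0]
finger_force: 30.0
t 4.53 tcp [0.5595 0.2147 0.0887] yaw -5.29 w 0.0397 ff 30.0 F [ 0.5 -3.5  1. ] q [ 0.32  0.02  1.76 -0.    1.37  0.42]
```

```bash
python3 -m creep '{"deltas":[{"delta_pos":[0.6,0,0],"turn":0},{"delta_pos":[1.2,0,0],"turn":0},{"delta_pos":[1.8,0,0],"turn":0},{"delta_pos":[2.4,0,0],"turn":0},{"delta_pos":[3.0,0,0],"turn":0}]}' | grep force
python3 s.py;  python3 -c "
from h import *
snap('side','side2.png');cv2.imwrite('pics/c4.png',cv2.resize(cv2.imread('pics/side2.png')[230:370,230:370],(560,560),interpolation=cv2.INTER_CUBIC))"
```

```text
wrist_force: [-0.0, -4.2, -2.5]
finger_force: 30.0
t 4.95 tcp [0.5621 0.2446 0.0883] yaw -5.27 w 0.0397 ff 30.0 F [-0.  -4.2 -2.5] q [ 0.37  0.05  1.73 -0.    1.37  0.46]
```

View pics/c4.png

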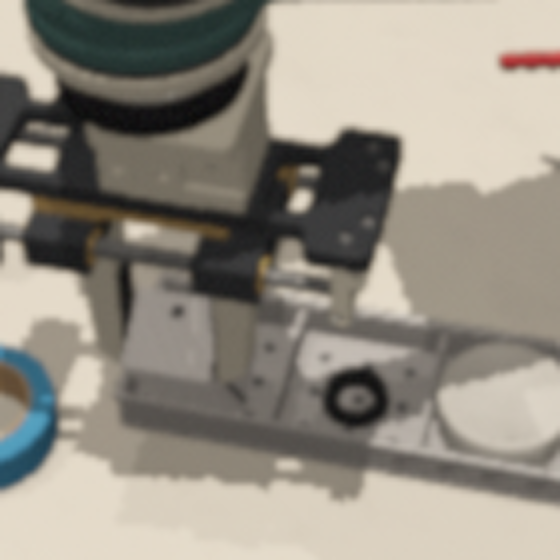

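The carrier leans towards the camera, with its end hole at (180,312) in the crop. It turned in the grip against the tray wall, as I intended. Next I'll lift it and carry it to bare table.

```bash
python3 -m creep '{"deltas":[{"delta_pos":[-0.3,0,-2],"turn":0},{"delta_pos":[-0.6,0,-4],"turn":0},{"delta_pos":[-0.9,0,-6],"turn":0},{"delta_pos":[-1,0,-8],"turn":0},{"delta_pos":[-1,0,-9],"turn":0}]}' | grep force
python3 s.py 0.468 0.003 0.14 -80.6
```

```text
wrist_force: [0.9, 0.2, -1.7]
finger_force: 30.0
t 5.42 tcp [0.5618 0.2347 0.1814] yaw -5.27 w 0.0397 ff 30.0 F [ 0.9  0.2 -1.7] q [ 0.35 -0.02  1.64  0.    1.52  0.45]
delta cm [-23.95  -7.22   4.07] turn 1.315
```

```bash
python3 -m creep '{"deltas":[{"delta_pos":[-3,-1,0],"turn":0.11},{"delta_pos":[-6,-2,0],"turn":0.22},{"delta_pos":[-9,-3,0],"turn":0.33},{"delta_pos":[-12,-4,0],"turn":0.44},{"delta_pos":[-15,-5,0],"turn":0.55},{"delta_pos":[-18,-6,0],"turn":0.66},{"delta_pos":[-21,-7,0],"turn":0.77},{"delta_pos":[-24,-7.2,0],"turn":0.88}]}' | grep force
python3 -m creep '{"deltas":[{"delta_pos":[0,0,1],"turn":0.11},{"delta_pos":[0,0,2],"turn":0.22},{"delta_pos":[0,0,3],"turn":0.33},{"delta_pos":[0,0,4],"turn":0.435},{"delta_pos":[0,0,4],"turn":0.435},{"delta_pos":[0,0,4],"turn":0.435}]}' | grep force
python3 s.py 0.468 0.003 0.08 -80.6
python3 -c "
from h import *
snap('top','top3.png');snap('side','side3.png')
a=cv2.imread('pics/side3.png')[170:330,270:430];b=cv2.imread('pics/top3.png')[170:290,260:380]
cv2.imwrite('pics/c5.png',np.hstack([cv2.resize(i,(400,400),interpolation=cv2.INTER_CUBIC) for i in (a,b)]))"
```

```text
wrist_force: [0.9, 0.6, -3.3]
finger_force: 30.0
wrist_force: [-0.4, 0.1, -2.5]
finger_force: 30.0
t 6.58 tcp [0.4674 0.0021 0.1383] yaw -80.42 w 0.04 ff 30.0 F [-0.4  0.1 -2.5] q [-0.05 -0.32  1.97  0.    1.49  1.35]
delta cm [ 0.08 -0.08  5.83] turn 0.003
```

View pics/c5.png

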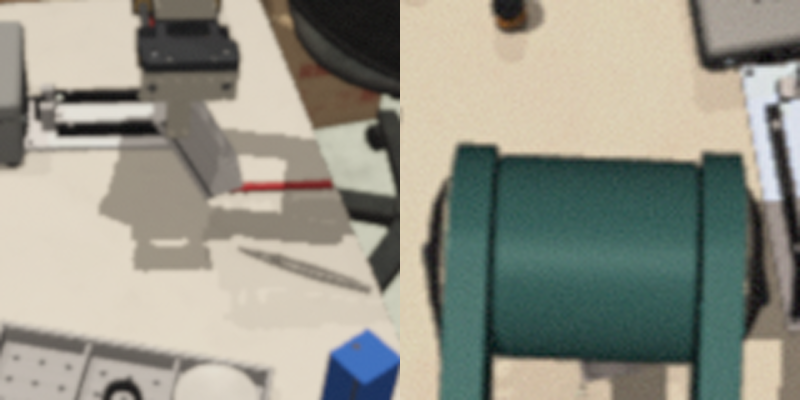

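The side crop shows the carrier held at about 35°. Its lower edge is at (210,196) in the crop, towards the robot, over bare table. I'll lower it to contact.

```bash
python3 -m creep '{"deltas":[{"delta_pos":[0,0,2],"turn":0},{"delta_pos":[0,0,4],"turn":0},{"delta_pos":[0,0,5.5],"turn":0},{"delta_pos":[0,0,6],"turn":0},{"delta_pos":[0,0,6],"turn":0}]}' | grep -E "force|eef"
python3 -m creep '{"deltas":[{"delta_pos":[0,0,0.3],"turn":0},{"delta_pos":[0,0,0.6],"turn":0},{"delta_pos":[0,0,0.6],"turn":0}]}' | grep -E "force|eef"
```

```text
eef_pos: [0.4672, 0.0019, 0.0781]
wrist_force: [0.2, -0.2, -3.6]
finger_force: 30.0
eef_pos: [0.4695, 0.0018, 0.0755]
wrist_force: [2.8, 0.5, 8.9]
finger_force: 30.0
```

```bash
python3 -m creep '{"deltas":[{"delta_pos":[0.7,0,0.4],"turn":0},{"delta_pos":[1.4,0,0.8],"turn":0},{"delta_pos":[2.0,0,1.3],"turn":0},{"delta_pos":[2.6,0,1.8],"turn":0}]}' | grep -E "force|eef"
python3 -m creep '{"deltas":[{"delta_pos":[0.5,0,0.6],"turn":0},{"delta_pos":[1.0,0,1.2],"turn":0},{"delta_pos":[1.4,0,1.9],"turn":0},{"delta_pos":[1.8,0,2.6],"turn":0}]}' | grep -E "force|eef"
```

```text
eef_pos: [0.4963, 0.0061, 0.0581]
wrist_force: [4.6, 1.7, 12.3]
finger_force: 30.0
eef_pos: [0.5135, 0.009, 0.0312]
wrist_force: [4.9, 0.6, 5.4]
finger_force: 30.0
```

```bash
python3 -m creep '{"deltas":[{"delta_pos":[0.2,0,0.5],"turn":0},{"delta_pos":[0.4,0,1.0],"turn":0},{"delta_pos":[0.5,0,1.4],"turn":0},{"delta_pos":[0.6,0,1.7],"turn":0},{"delta_pos":[0.6,0,1.7],"turn":0}]}' | grep -E "force|eef"
python3 -c "
from h import *
snap('side','side4.png')
a=cv2.imread('pics/side4.png')[170:290,270:390]
cv2.imwrite('pics/c6.png',cv2.resize(a,(600,600),interpolation=cv2.INTER_CUBIC))"
```

```text
eef_pos: [0.5174, 0.0099, 0.012]
wrist_force: [3.4, 0.2, 2.2]
finger_force: 30.0
```

View pics/c6.png

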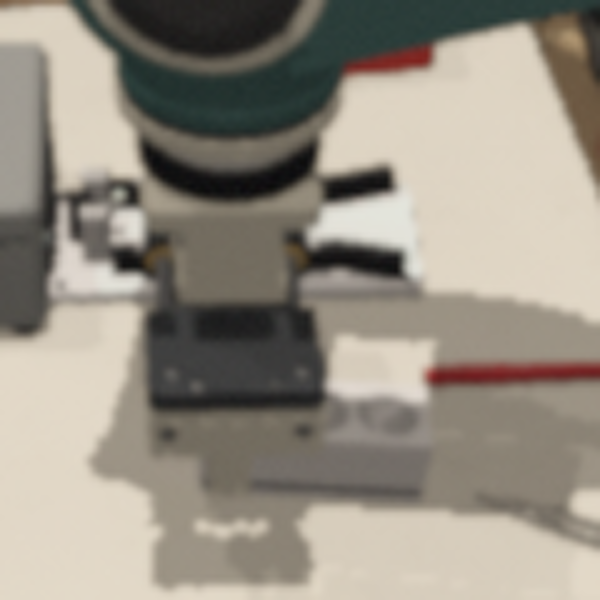

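The carrier is nearly flat with its wells up, at (370,412) in the crop. I'll press down a last few millimetres, release and rise.

```bash
python3 -m creep '{"deltas":[{"delta_pos":[0.0,0,0.2],"turn":0},{"delta_pos":[0.0,0,0.3],"turn":0},{"delta_pos":[0,0,0.4],"turn":0},{"delta_pos":[0,0,0.4],"turn":0}]}' | grep -E "force|eef"
python3 -m creep '{"deltas":[{"delta_pos":[0,0,0],"turn":0},{"delta_pos":[0,0,0],"turn":0},{"delta_pos":[0,0,0],"turn":0},{"delta_pos":[0,0,0],"turn":0},{"delta_pos":[0,0,0],"turn":0},{"delta_pos":[0,0,0],"turn":0}]}' 7 | grep -E "force|eef|wid"
python3 -m creep '{"deltas":[{"delta_pos":[0,0,-2],"turn":0},{"delta_pos":[0,0,-5],"turn":0},{"delta_pos":[0,0,-8],"turn":0},{"delta_pos":[-2,8,-10],"turn":0},{"delta_pos":[-2,12,-10],"turn":0},{"delta_pos":[-2,15,-10],"turn":0},{"delta_pos":[-2,18,-10],"turn":0}]}' | grep -E "time|force|eef|wid"
python3 -c "
from h import *
snap('side','side5.png');snap('top','top5.png')
a=cv2.imread('pics/side5.png')[200:280,290:370];b=cv2.imread('pics/top5.png')[180:260,285:365]
cv2.imwrite('pics/c7.png',np.hstack([cv2.resize(i,(400,400),interpolation=cv2.INTER_CUBIC) for i in (a,b)]))"
```

```text
eef_pos: [0.5168, 0.0099, 0.0075]
wrist_force: [2.6, 0.2, 3.2]
finger_force: 30.0
eef_pos: [0.5168, 0.0099, 0.0076]
wrist_force: [-0.0, 0.6, 0.2]
gripper_width: 0.0695
finger_force: 0.0
time: 9.9
eef_pos: [0.5242, -0.1562, 0.1082]
wrist_force: [0.8, -0.1, -0.2]
gripper_width: 0.0703
finger_force: 0.0
```

View pics/c7.png

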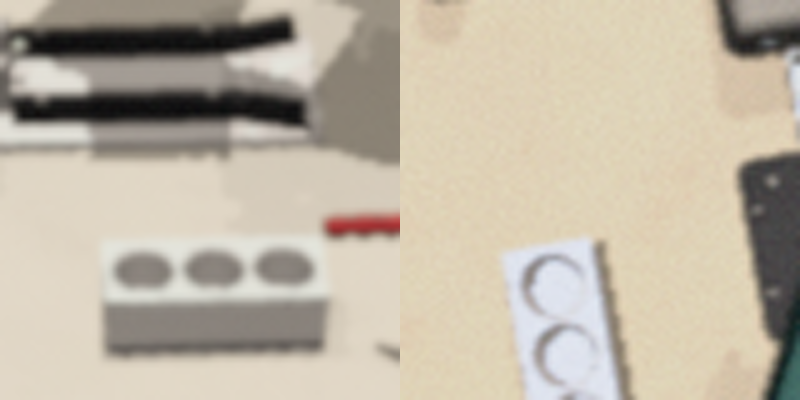

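The carrier lies flat with its wells up: side crop top face from (104,240) to (327,297), top crop far corners at (503,255) and (592,238). The camera and grip estimates can now be compared.

```bash
cat > m2.py <<'E'
from h import *
def S(u,v,z=.036): return at('side5.png',290+(u+.5)/5-.5,200+(v+.5)/5-.5,z)
def T(u,v,z=.036): return at('top5.png',285+(u-400+.5)/5-.5,180+(v+.5)/5-.5,z)
s=np.array([S(104,240),S(330,236),S(327,297),S(104,303)])
print('side',s.round(4).tolist(),s.mean(0).round(4))
t=np.array([T(503,255),T(592,238)]); print('top far',t.round(4).tolist())
fr=t.mean(0)[:2]; d=np.array([np.cos(np.radians(9.5)),np.sin(np.radians(9.5))]); n=np.array([-d[1],d[0]])
g=np.array([.5168,.0099])
print('front end', fr,'centre top',fr-.05*d,'lat of top front vs grip',(fr-g)@n,'along',(fr-g)@d,'lat side',(s.mean(0)[:2]-g)@n, (s[0]-s[1])[:2],(s[3]-s[2])[:2])
# top image silhouette of top face, by brightness
a=cv2.imread('pics/top5.png')[222:310,295:345]; h=cv2.cvtColor(a,cv2.COLOR_BGR2HSV)
m=((h[...,1]<40)&(h[...,2]>150)).astype(np.uint8)
m=cv2.morphologyEx(m,cv2.MORPH_CLOSE,np.ones((7,7)))
c=max(cv2.findContours(m,0,2)[0],key=cv2.contourArea); r=cv2.minAreaRect(c); print(r)
q=[at('top5.png',x+295,y+222,.036) for x,y in cv2.boxPoints(r)]; q=np.array(q); print(q.round(4).tolist(),q.mean(0).round(4),'lat',(q.mean(0)[:2]-g)@n,'along',(q.mean(0)[:2]-g)@d)
# feeder deck front edge etc in same fashion
a=cv2.imread('pics/top0.png')[165:275,355:425]; h=cv2.cvtColor(a,cv2.COLOR_BGR2HSV)
m=((h[...,1]<40)&(h[...,2]>170)).astype(np.uint8)
m=cv2.morphologyEx(m,cv2.MORPH_CLOSE,np.ones((9,9)))
m[:40]=0
c=max(cv2.findContours(m,0,2)[0],key=cv2.contourArea); r=cv2.minAreaRect(c); print(r)
q=np.array([at('top0.png',x+355,y+165,.008) for x,y in cv2.boxPoints(r)]); print(q.round(4).tolist())
for i in range(4):
    e=q[(i+1)%4]-q[i]; print(np.linalg.norm(e).round(4),np.degrees(np.arctan2(e[1],e[0])).round(2))
E
python3 m2.py; python3 s.py
```

```text
side [[0.5297, -0.008, 0.036], [0.4284, -0.0241, 0.036], [0.4273, 0.016, 0.036], [0.5243, 0.0325, 0.036]] [0.4774 0.0041 0.036 ]
top far [[0.5222, 0.0306, 0.036], [0.5293, -0.0093, 0.036]]
front end [0.52573353 0.01065961] centre top [0.47641925 0.00240723] lat of top front vs grip -0.0007252610237567328 along 0.008936386781781554 lat side 0.0007631327567879188 [0.10131119 0.01609195] [0.09701885 0.01657763]
((22.43061065673828, 28.51189613342285), (46.549530029296875, 20.219337463378906), 80.27242279052734)
[[0.5252, 0.0343, 0.036], [0.5323, -0.0104, 0.036], [0.4295, -0.0265, 0.036], [0.4225, 0.018, 0.036]] [0.4774 0.0038 0.036 ] lat 0.0005310835639288712 along -0.03988021250512881
((33.11966323852539, 69.15148162841797), (66.05823516845703, 38.03717803955078), 79.59229278564453)
[[0.5809, -0.1027, 0.008], [0.5956, -0.1886, 0.008], [0.4467, -0.2127, 0.008], [0.4322, -0.1273, 0.008]]
0.0872 -80.29
0.1509 -170.81
0.0866 99.64
0.1508 9.39
t 10.0 tcp [ 0.5244 -0.159   0.1074] yaw -80.85 w 0.0699 ff 0.0 F [-0.   0.4 -0.4] q [-0.34 -0.11  1.85 -0.    1.4   1.07]
```

The grip and camera estimates agree within 1 mm. The carrier's centre is about (0.477, 0.003), home is about (0.545, −0.153), and the feeder direction is 9.5°. Now I'll take the fresh grip.

```bash
python3 s.py 0.475 0.003 0.107 -80.5
python3 -m creep '{"deltas":[{"delta_pos":[-0.5,-4,0],"turn":0},{"delta_pos":[-1,-8,0],"turn":0},{"delta_pos":[-1.7,-12,0],"turn":0},{"delta_pos":[-2.2,-15,0],"turn":0},{"delta_pos":[-2.2,-16.8,0],"turn":0},{"delta_pos":[-2.2,-16.8,0],"turn":0},{"delta_pos":[-2.2,-16.8,0],"turn":0}]}' | grep eef
python3 s.py 0.475 0.003 0.019 -80.5
```

```text
t 10.0 tcp [ 0.5244 -0.159   0.1074] yaw -80.85 w 0.0699 ff 0.0 F [-0.   0.4 -0.4] q [-0.34 -0.11  1.85 -0.    1.4   1.07]
delta cm [ -2.31 -16.78   0.02] turn -0.006
eef_pos: [0.4751, 0.0086, 0.1072]
t 10.58 tcp [0.4751 0.0086 0.1072] yaw -80.49 w 0.0702 ff 0.0 F [ 0.8 -0.8  0.1] q [-0.04 -0.28  2.   -0.    1.43  1.37]
delta cm [-0.1   0.55  8.82] turn 0.0
```

```bash
python3 -m creep '{"deltas":[{"delta_pos":[-0.1,0.5,2],"turn":0},{"delta_pos":[-0.1,0.5,4],"turn":0},{"delta_pos":[-0.1,0.5,6],"turn":0},{"delta_pos":[-0.1,0.5,7],"turn":0},{"delta_pos":[-0.1,0.5,7],"turn":0}]}' | grep eef
python3 s.py 0.475 0.003 0.020 -80.5
```

```text
eef_pos: [0.474, 0.0021, 0.0349]
t 11.0 tcp [0.474  0.0021 0.0349] yaw -80.66 w 0.0701 ff 0.0 F [-1.5 -0.9 -0. ] q [-0.05 -0.22  2.07 -0.    1.3   1.36]
delta cm [ 0.12 -0.08  1.49] turn -0.003
```

```bash
python3 -m creep '{"deltas":[{"delta_pos":[0.1,-0.1,0.8],"turn":0},{"delta_pos":[0.1,-0.1,1.5],"turn":0},{"delta_pos":[0.1,-0.1,1.5],"turn":0}]}' | grep -E "eef|wrist"
python3 -m creep '{"deltas":[{"delta_pos":[0,0,0],"turn":0},{"delta_pos":[0,0,0],"turn":0},{"delta_pos":[0,0,0],"turn":0},{"delta_pos":[0,0,0],"turn":0},{"delta_pos":[0,0,0],"turn":0},{"delta_pos":[0,0,0],"turn":0},{"delta_pos":[0,0,0],"turn":0},{"delta_pos":[0,0,0],"turn":0}]}' 3.6| grep -E "eef|wrist|width|finger"
python3 s.py 0.426 -0.173 0.07 -80.5
```

```text
eef_pos: [0.4758, 0.0037, 0.0213]
wrist_force: [-0.4, -0.4, -0.4]
eef_pos: [0.476, 0.0037, 0.0223]
wrist_force: [-0.7, -0.9, 5.2]
gripper_width: 0.0396
finger_force: 30.0
t 11.92 tcp [0.476  0.0037 0.0223] yaw -80.62 w 0.0396 ff 30.0 F [-0.7 -0.9  5.2] q [-0.05 -0.2   2.08 -0.    1.27  1.36]
delta cm [-7.82 16.62 -4.77] turn -0.002
```

```bash
python3 -m creep '{"deltas":[{"delta_pos":[0,0,-2.5],"turn":0},{"delta_pos":[0,0,-5],"turn":0},{"delta_pos":[-2,4,-5],"turn":0},{"delta_pos":[-4,8,-5],"turn":0},{"delta_pos":[-6,12,-5],"turn":0},{"delta_pos":[-7.8,15,-5],"turn":0},{"delta_pos":[-7.8,16.6,-5],"turn":0},{"delta_pos":[-7.8,16.6,-5],"turn":0}]}' | grep -E "eef|wrist|width|finger"
python3 s.py 0.4266 -0.1728 0.033 -80.5
```

```text
eef_pos: [0.4252, -0.1758, 0.0718]
wrist_force: [0.8, 0.5, -3.0]
gripper_width: 0.0399
finger_force: 30.0
t 12.58 tcp [ 0.4252 -0.1758  0.0718] yaw -80.82 w 0.0399 ff 30.0 F [ 0.8  0.5 -3. ] q [-0.45 -0.29  2.06 -0.    1.37  0.96]
delta cm [ 0.19 -0.27  3.88] turn -0.006
```

```bash
python3 -m creep '{"deltas":[{"delta_pos":[0.2,-0.3,1.3],"turn":0},{"delta_pos":[0.2,-0.3,2.6],"turn":0},{"delta_pos":[0.2,-0.3,3.6],"turn":0},{"delta_pos":[0.2,-0.3,3.9],"turn":0},{"delta_pos":[0.2,-0.3,3.9],"turn":0}]}' | grep -E "eef|wrist|width|finger"
python3 s.py 0.4266 -0.1728 0.031 -80.5
python3 -c "
from h import *
snap('side','side6.png');snap('top','top6.png')
a=cv2.imread('pics/side6.png')[180:260,275:375];b=cv2.imread('pics/top6.png')[170:290,350:450]
cv2.imwrite('pics/c8.png',np.hstack([cv2.resize(i,(400,k),interpolation=cv2.INTER_CUBIC)[:480] for i,k in ((cv2.copyMakeBorder(a,0,40,0,0,0),480),(b,480))]))"
```

```text
eef_pos: [0.4275, -0.1688, 0.032]
wrist_force: [-0.3, -5.2, 0.6]
gripper_width: 0.0395
finger_force: 30.0
t 13.0 tcp [ 0.4275 -0.1688  0.032 ] yaw -80.53 w 0.0395 ff 30.0 F [-0.3 -5.2  0.6] q [-0.43 -0.25  2.1  -0.    1.29  0.97]
delta cm [-0.15  0.38  0.1 ] turn -0.001
```

```bash
python3 -m creep '{"deltas":[{"delta_pos":[-0.1,0.2,0],"turn":0},{"delta_pos":[-0.1,0.35,0],"turn":0},{"delta_pos":[-0.1,0.35,0],"turn":0},{"delta_pos":[-0.1,0.35,0],"turn":0}]}' | grep -E "wrist|width"
python3 s.py 0.544 -0.153 0.031 -80.5
```

```text
wrist_force: [0.0, 0.3, -2.0]
gripper_width: 0.0398
t 13.43 tcp [ 0.4269 -0.1729  0.0327] yaw -80.61 w 0.0398 ff 30.0 F [ 0.   0.3 -2. ] q [-0.44 -0.25  2.1   0.    1.29  0.97]
delta cm [11.88 -0.05  0.17] turn -0.002
```

```bash
python3 -m creep '{"deltas":[{"delta_pos":[1,0,0],"turn":0},{"delta_pos":[2,0,0],"turn":0},{"delta_pos":[3,0,0.1],"turn":0},{"delta_pos":[4,0,0.1],"turn":0},{"delta_pos":[5,0,0.1],"turn":0},{"delta_pos":[5,0,0.15],"turn":0}]}' | grep -E "wrist|width"
python3 s.py 0.544 -0.153 0.031 -80.5
```

```text
wrist_force: [3.8, 1.3, 8.0]
gripper_width: 0.0395
t 13.93 tcp [ 0.4788 -0.1646  0.0321] yaw -80.57 w 0.0395 ff 30.0 F [3.8 1.3 8. ] q [-0.38 -0.14  2.01  0.    1.27  1.02]
delta cm [ 6.63 -0.07  0.12] turn -0.001
```

```bash
python3 -m creep '{"deltas":[{"delta_pos":[1,0,-0.05],"turn":0},{"delta_pos":[2,0,-0.05],"turn":0},{"delta_pos":[3,0,-0.05],"turn":0},{"delta_pos":[4,0,-0.05],"turn":0},{"delta_pos":[5,0,-0.05],"turn":0},{"delta_pos":[5.5,0,-0.05],"turn":0},{"delta_pos":[5.5,0,-0.05],"turn":0}]}' | grep -E "wrist|width"
python3 s.py 0.544 -0.153 0.031 -80.5
```

```text
wrist_force: [2.5, 0.7, 3.3]
gripper_width: 0.04
t 14.52 tcp [ 0.532  -0.1557  0.0322] yaw -80.59 w 0.04 ff 30.0 F [2.5 0.7 3.3] q [-0.33 -0.03  1.9   0.    1.27  1.08]
delta cm [ 1.22 -0.07  0.12] turn -0.001
```

Now I'll advance in small steps until the wrist force shows the stops.

```bash
python3 -m creep '{"deltas":[{"delta_pos":[0.3,0,0],"turn":0},{"delta_pos":[0.6,0,0],"turn":0},{"delta_pos":[0.9,0,0],"turn":0},{"delta_pos":[0.9,0,0],"turn":0}]}' | grep -E "wrist|eef"
python3 -m creep '{"deltas":[{"delta_pos":[0.2,0,0],"turn":0},{"delta_pos":[0.4,0,0],"turn":0},{"delta_pos":[0.4,0,0],"turn":0}]}' | grep -E "wrist|eef"
python3 -m creep '{"deltas":[{"delta_pos":[0.2,0,0],"turn":0},{"delta_pos":[0.4,0,0],"turn":0},{"delta_pos":[0.4,0,0],"turn":0}]}' | grep -E "wrist|eef"
```

```text
eef_pos: [0.5398, -0.1545, 0.0321]
wrist_force: [1.0, -0.0, 2.3]
eef_pos: [0.5437, -0.1538, 0.0321]
wrist_force: [-0.4, 0.2, 1.6]
eef_pos: [0.5458, -0.1534, 0.0319]
wrist_force: [-19.6, -2.6, 10.6]
```

```bash
python3 -m creep '{"deltas":[{"delta_pos":[0,0,0],"turn":0},{"delta_pos":[-0.1,0,0],"turn":0},{"delta_pos":[-0.2,0,0],"turn":0},{"delta_pos":[-0.2,0,0],"turn":0}]}' | grep -E "wrist|eef"
python3 -m creep '{"deltas":[{"delta_pos":[0,0,0],"turn":0},{"delta_pos":[0,0,0],"turn":0},{"delta_pos":[0,0,0],"turn":0},{"delta_pos":[0,0,0],"turn":0},{"delta_pos":[0,0,0],"turn":0}]}' 6.2 | grep -E "wrist|eef|width"
```

```text
eef_pos: [0.5454, -0.1535, 0.0321]
wrist_force: [-2.9, -0.6, 1.8]
eef_pos: [0.5456, -0.1535, 0.0321]
wrist_force: [0.5, 0.0, 0.5]
gripper_width: 0.0619
```

Released. I'll rise, swing clear and use the last picture to check.

```bash
python3 -m creep '{"deltas":[{"delta_pos":[0,0,-2],"turn":0},{"delta_pos":[0,0,-5],"turn":0},{"delta_pos":[0,0,-8],"turn":0},{"delta_pos":[0,0,-12],"turn":0},{"delta_pos":[-4,0,-15],"turn":0},{"delta_pos":[-8,0,-15],"turn":0},{"delta_pos":[-12,0,-15],"turn":0},{"delta_pos":[-12,0,-15],"turn":0}]}' | grep -E "time|wrist|eef"
python3 -m creep '{"deltas":[{"delta_pos":[0,-4,0],"turn":0},{"delta_pos":[0,-8,0],"turn":0},{"delta_pos":[0,-12,0],"turn":0},{"delta_pos":[0,-16,0],"turn":0},{"delta_pos":[0,-20,0],"turn":0},{"delta_pos":[0,-24,0],"turn":0},{"delta_pos":[0,-26,0],"turn":0},{"delta_pos":[0,-26,0],"turn":0}]}' | grep -E "time|wrist|eef"
python3 -c "
from h import *
snap('side','side7.png');snap('top','top7.png')
a=cv2.imread('pics/side7.png')[180:260,265:345];b=cv2.imread('pics/top7.png')[165:245,355:435]
cv2.imwrite('pics/c9.png',np.hstack([cv2.resize(i,(400,400),interpolation=cv2.INTER_CUBIC) for i in (a,b)]))
d=cv2.absdiff(cv2.imread('pics/top7.png'),cv2.imread('pics/top0.png')).max(2); 
for n,(v0,v1,u0,u1) in dict(ring=(236,262,224,246),tin=(266,298,214,248),vials=(148,180,255,300)).items(): print(n,(d[v0:v1,u0:u1]>60).sum())"
```

```text
time: 16.77
eef_pos: [0.4233, -0.1735, 0.1833]
wrist_force: [-0.3, -0.1, 0.2]
time: 17.43
eef_pos: [0.384, 0.0867, 0.1822]
wrist_force: [0.3, -1.1, 1.3]
ring 0
tin 745
vials 0
```

View pics/c9.png

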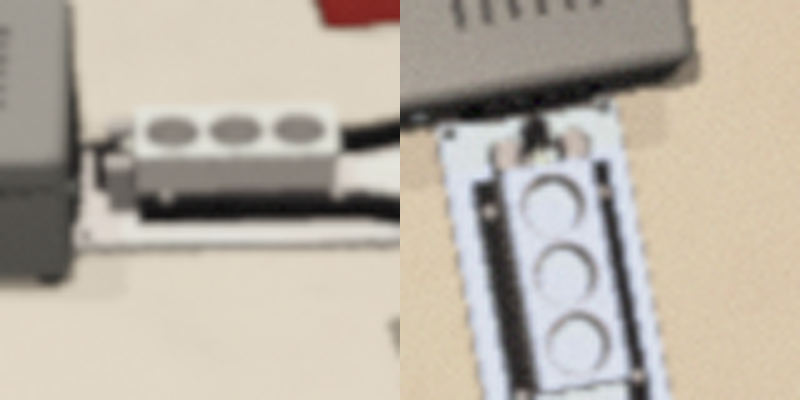

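In the side crop the carrier's front end meets the near post at (135,160). In the top crop its front corners at (503,170) and (597,155) reach the posts, and the roller is pushed back at (540,155). Two numbers left to check: the seating, and the tin, whose change may only be arm shadow.

```bash
python3 -m creep '{"deltas":[{"delta_pos":[-3,4,-3],"turn":0},{"delta_pos":[-3,8,-6],"turn":0},{"delta_pos":[-3,12,-8],"turn":0},{"delta_pos":[-3,12,-8],"turn":0}]}' | grep -E "time|eef"
python3 -c "
from h import *
snap('top','top8.png')
T=lambda u,v,z=.044: at('top7.png',355+(u-400+.5)/5-.5,165+(v+.5)/5-.5,z)[:2]
h=np.array([.545,-.153]);d=np.array([.9863,.165]);n=np.array([-.165,.9863])
for p in [(503,170),(597,155),(537,388),(632,375)]: e=T(*p)-h; print(p,(e@d).round(4),(e@n).round(4))
for p in [(503,152),(575,142)]: e=T(*p,.038)-h; print('post',p,(e@d).round(4),(e@n).round(4))
def tin(f):
    g=cv2.cvtColor(cv2.imread('pics/'+f)[255:305,205:260],cv2.COLOR_BGR2GRAY)
    return cv2.HoughCircles(cv2.resize(g,None,fx=4,fy=4),cv2.HOUGH_GRADIENT,1,200,param1=80,param2=15,minRadius=50,maxRadius=80)
print(tin('top0.png'),tin('top8.png'))
"; python3 s.py
```

```text
time: 17.87
eef_pos: [0.3745, -0.0433, 0.2645]
(503, 170) 0.0499 0.0185
(597, 155) 0.049 -0.024
(537, 388) -0.0485 0.0215
(632, 375) -0.0504 -0.0212
post (503, 152) 0.0585 0.0164
post (575, 142) 0.0572 -0.0162
[[[110.5 104.5  62.7]]] [[[105.5 104.5  58.4]]]
t 17.92 tcp [ 0.3753 -0.0454  0.266 ] yaw -80.85 w 0.0619 ff 0.0 F [-0.6  0.6  1.1] q [-0.19 -0.57  1.94 -0.    1.77  1.22]
```

```bash
python3 -c "
from bench import *
print(hand_in())"
```

```text
the job is handed in; nothing more can be done
None
```

I set the carrier flat with its wells up, let go, re-gripped it and slid it home against both stop posts, where it looks to be holding the lever back. I handed the job in at about 18 s, with the arm clear and the tin, ring and vials where they were, but no verdict came back.

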